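# Bolt the candle mould shut

## Robot

A 6-joint arm with a two-finger parallel gripper is mounted at the origin on the work surface. World frame = base frame: x ahead of the robot, y to its left, z up, the work surface at z = 0. Lengths are in m, angles in rad, forces in N, time in s.
With the tool pointing down it reaches from about 0.375 to 0.925 m from the base axis. Payload 5.7 kg.
Tool frame: the origin (TCP) lies between the finger pads, 19 mm behind the fingertips; this is the grasp point; z points along the fingers, x is the direction in which the jaws open and shut, and the axes are right-handed (so a half turn about z gives the same grasp; the last joint's range is limited). The gripper opens to 88 mm and grips with 3 to 60 N. Pads are 20 mm wide; open, the fingers measure 115 mm over their backs; the gripper's body (75 mm by 178 mm) begins 61 mm behind the grasp point.
Start: joints at [1.114, 0.359, 1.51, -0, 1.272, -0.115], TCP at [0.201, 0.565, 0.241] pointing down, gripper open.
Joint ranges: [-2.97, 2.97], [-1.01, 2.36], [0.21, 2.38], [-0.96, 4.11], [0.2, 2.71], [-2.98, 2.98]. Speed limits (rad/s): [2.39, 2.39, 3.14, 3.14, 3.14, 3.14].

## Interface

Orientations are given as a unit quaternion [x, y, z, w].
In Python, from bench import move_ptp, servo_line, goto_joints, move_gripper, sleep, inverse_kinematics, capture, PlanningError, close_job, spot_in, silhouettes, current_clock, current_joint_pos, current_qvel, current_joint_torque, current_position, current_orientation, current_force, current_torque, current_finger_gap gives the robot as it stands. Calls block until the motion is done:
- move_ptp(position, orientation): joint-space move of the TCP to a pose.
- servo_line(position, orientation=None, rate=0.15, contact_N=None): straight line of the TCP; orientation=None keeps the orientation; rate is the mean speed in m/s. With contact_N (N) it stops when the force on the tool has changed by that much, and returns True; else False.
- goto_joints(angles): joint-space move.
- move_gripper(opening): finger opening in m; the grip force is fixed at half the most; returns when the fingers have stopped.
- sleep(seconds).
- inverse_kinematics(position, orientation): joint angles nearest the present ones, or None.
- capture(name): name is "side" or "top"; returns a dict with "image" (480x640x3 uint8, blue, green, red), "range_z" (480x640 float32, m along the optical axis (not along the pixel's ray), 0 where there is no reading), "intrinsics" (3x3 intrinsics, pixels), "R" (3x3) and "t" (3): a world point X has camera coordinates R X + t. Camera axes: x right, y down, z forward; pixel columns grow to the right and rows downward; lengths in m; the calibration is good to about 2 mm. A picture is of the moment at which its call begins.
A pose or a line that the arm cannot do raises PlanningError and nothing moves.
- close_job(): hands the job in, once; it reports no verdict.
Trained networks look in the newest picture that a camera, given by its name, has taken for a name from the list of things; names that differ only in an ending like _2 or _b are one class to them, and where a whole thing is asked for, a point or a joint stands for the part that bears it (a point fixed in the world has none). Each returns a list of dicts, best first, with "conf" (0 to 1); they miss things now and then, are a little off and sometimes report something else, mostly with a low value. They report only what shows in the picture. A call takes as long as a camera call.
- spot_in(camera, query): "xy" ([column, row] in pixels, amid what is visible of it).
- silhouettes(camera, query): "region" (480x640 bool, what is visible of it) and "xy" ([column, row] in pixels, amid what is visible of it).
Readings, each from a call of its own:
- current_clock(): time.
- current_joint_pos(): joint angles.
- current_qvel(): joint speeds.
- current_joint_torque(): joint torques, N m.
- current_position(): TCP position.
- current_orientation(): TCP orientation.
- current_force(): force on the tool from outside, world axes, zero at the start.
- current_torque(): the same for the moment, N m.
- current_finger_gap(): finger opening in m.
Only numpy, scipy, OpenCV 4.12 (cv2) and the standard library are available. Lean on these libraries where they do the work, as an engineer would, in place of code of your own. Each camera call takes 0.05 s, during which the arm holds its last target. There are 200 camera calls.

## Task

Draw the loose T-handled bolt out from under the wooden riser, lay it flat between the rails of the mould clamp with its nose pointing at the keeper but still outside it, and let go. Then take it again by the T-handle's crossbar, between the fingers, slide it along the rails into the keeper until it bears on the hidden stop (press with more than 6 N, never more than 60 N), and let go. Leave the candles and the jar standing where they are.

Things in the scene. Friction and masses are not known exactly. Their poses are not given: they have to be found in the camera images.
- bolt: Loose steel bolt, 0.3 kg, wooden T-handle. Bar 24 mm wide (x), 150 mm long (y -75 to +75), 20 mm high; last 10 mm of the nose (+y end) steps in to 18 wide, 15 high. At y = -66 a 16 mm post rises to the T-handle. Origin: centre of the bar's underside. Starts flat on the table, T-handle under the riser's roof (not reachable from above), about 95 mm of its nose end out at the riser's open +y side
- bolt_nose (a point): middle of the lower edge of the bolt's nose: bolt frame (0, +75, 0) mm; axes as the bolt's
- bolt_handle (a point): centre of the T-handle's crossbar: bolt frame (0, -66, +51) mm. The crossbar is 90 mm long (x, across the bolt), 16 mm thick (y), 22 mm high (z 40 to 62 mm above the bolt's underside): take it by its 16 mm thickness, fingers closing along the bolt. Axes as the bolt's
- frame: Mould clamp, fixed: dark steel base plate 10 mm thick, x -50 to +175, y -145 to +145 mm. Along y at x = 0 runs the track: two rails 8 mm high, 8 mm wide, 29 mm apart, from y = -140 to +30 mm, leading to the keeper. A mould tube, 80 mm in diameter, 130 mm high, stands at x = +122, y = +85 mm. Origin: table level, under the track's centreline. The bolt slides to +y
- keeper_mouth (a point): middle of the lower edge of the keeper's mouth: frame (0, +30, +10) mm, on the base plate's top; x across the track, y into the keeper, z up. The keeper is a roofed steel tunnel 100 mm long, inside 27 mm wide and 23 mm high, outside 47 mm wide, its top 39 mm above the table
- stop: steel stop block hidden inside the keeper, set 55 to 80 mm behind the mouth, differently each time, and held there by a screw. Origin: middle of the lower edge of the face that the nose comes to bear on; y points into the keeper
- riser: Low wooden display riser, fixed: a roof 184 mm (x) by 140 mm (y), underside 85 mm and top 97 mm above the table, on 12 mm side walls at x = +-86 mm, open at both y ends. Three short candles stand on its -y half, to 165 mm above the table. Origin: table level under its centre; the bolt sticks out of the +y side (roof edge at y = +70 mm)
- star_candle: bystander: star-shaped candle 80 mm wide and 105 mm high; origin at the centre of its underside
- pillar_candle: bystander: round pillar candle 58 mm in diameter and 170 mm high; origin at the centre of its underside
- jar: bystander: open glass jar 72 mm wide and 85 mm high; origin at the centre of its underside

How it is judged:
By the outcome, as a careful person would: the job done as asked, in the order asked, and still so for the second after the job is handed in, with the robot touching nothing.
It also fails if it takes over 64 s, if anything falls off the work surface, if the arm or the gripper's body presses on something with over 40 N, if the wrist force passes 120 N, or if a joint passes its speed limit or range.

## Working session

There is one attempt and no reset: what is moved stays moved. The work goes in short steps, each a Python script; the robot and the scene stay as the last script left them, time stands still between calls to the robot, and variables do not carry over. Pictures are saved under pics/ and viewed, about 8 in all and at most 12, crops included, and the job is handed in when it is done.

```bash
ls; mkdir -p pics; python3 - <<'E'
from bench import *
import cv2,numpy as np
ims=[]
for c in ["top","side"]:
    d=capture(c); np.savez(f"{c}0.npz",**d); ims.append(d["image"])
    cv2.imwrite(f"pics/{c}0.png",d["image"])
    print(c,d["intrinsics"].tolist(),np.round(d["R"],3).tolist(),d["t"].round(3), (-d["R"].T@d["t"]).round(3))
    for q in ["bolt","bolt_nose","bolt_handle","frame","keeper_mouth","riser","star_candle","pillar_candle","jar"]:
        print(c,q,[(np.round(r["xy"]).tolist(),round(r["conf"],2)) for r in spot_in(c,q)][:3])
print(current_clock(),current_orientation())
E
```

```text
pics
top [[521.0567015855316, 0.0, 320.6498643387511], [0.0, 521.0567015855316, 239.62714927613055], [0.0, 0.0, 1.0]] [[0.123, -0.992, 0.002], [-0.971, -0.121, -0.206], [0.205, 0.023, -0.979]] [-0.037  0.575  1.08 ] [0.342 0.008 1.175]
top bolt [([460.0, 303.0], 0.75)]
top bolt_nose [([460.0, 303.0], 0.86)]
top bolt_handle [([457.0, 304.0], 0.66)]
top frame [([522.0, 211.0], 0.72), ([308.0, 225.0], 0.65)]
top keeper_mouth [([310.0, 226.0], 0.86), ([461.0, 304.0], 0.28)]
top riser [([522.0, 308.0], 0.71), ([460.0, 304.0], 0.3)]
top star_candle [([469.0, 199.0], 0.88), ([313.0, 226.0], 0.42)]
top pillar_candle [([524.0, 213.0], 0.55)]
top jar [([134.0, 238.0], 0.96)]
side [[455.82058759147833, 0.0, 318.80855019537086], [0.0, 455.82058759147833, 232.6749833334637], [0.0, 0.0, 1.0]] [[-1.0, -0.025, 0.002], [-0.016, 0.555, -0.832], [0.02, -0.832, -0.555]] [0.547 0.039 0.997] [0.528 0.821 0.584]
side bolt [([344.0, 164.0], 0.81)]
side bolt_nose [([345.0, 160.0], 0.76)]
side bolt_handle [([345.0, 163.0], 0.65)]
side frame [([277.0, 266.0], 0.8)]
side keeper_mouth [([279.0, 267.0], 0.85)]
side riser [([346.0, 132.0], 0.96)]
side star_candle [([259.0, 167.0], 0.58)]
side pillar_candle [([277.0, 135.0], 0.87)]
side jar [([325.0, 397.0], 0.72)]
1.0 [ 8.17068243e-01  5.76540964e-01 -4.33834191e-05  2.65925242e-05]
```

View pics/top0.png

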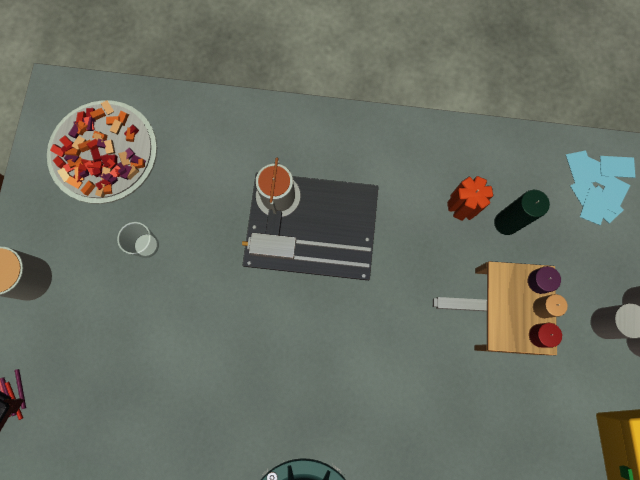

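View pics/side0.png

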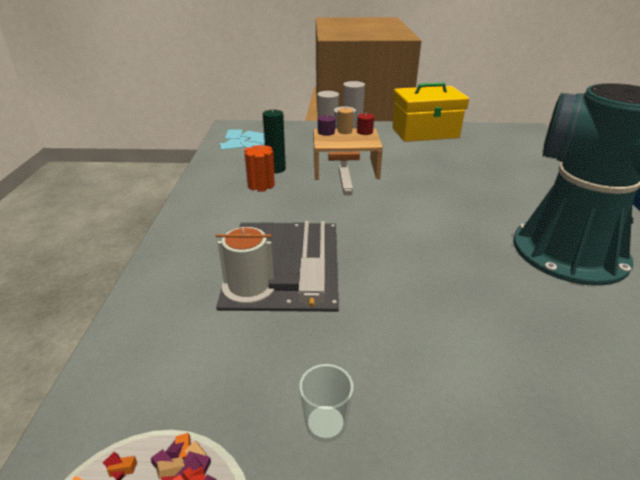

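```bash
cat > h.py <<'E'
import numpy as np,cv2
from bench import *
def cloud(d):
    K=d["intrinsics"];z=d["range_z"];v,u=np.mgrid[:480,:640]
    P=np.stack([(u-K[0,2])*z/K[0,0],(v-K[1,2])*z/K[1,1],z],-1)
    W=(P-d["t"])@d["R"]; W[z<=0]=np.nan
    return W
def rect(P):
    """min-area rectangle of xy points: centre, long-axis angle, (long,short)"""
    (c,s,a)=cv2.minAreaRect((P[:,:2]*1000).astype(np.float32))
    b=cv2.boxPoints((c,s,a)); e=[b[1]-b[0],b[2]-b[1]]; e=max(e,key=np.linalg.norm)
    return np.round(c,1),round(np.degrees(np.arctan2(e[1],e[0]))%180,2),np.round(sorted(s),1)
E
python3 - <<'E'
from h import *
for c in ["top","side"]:
    d=capture(c); W=cloud(d)
    for q in ["bolt","frame","riser"]:
        S=silhouettes(c,q)
        if not S: print(c,q,None);continue
        for s in S[:2]:
            P=W[s["region"]];P=P[~np.isnan(P).any(1)]
            print(c,q,round(s["conf"],2),len(P),"z%",np.percentile(P[:,2],[5,25,50,75,95]).round(4),rect(P))
            for lo,hi in {"bolt":[(.012,.028)],"frame":[(.004,.014),(.014,.025),(.033,.045)],"riser":[(.09,.105)]}[q]:
                Q=P[(P[:,2]>lo)&(P[:,2]<hi)]
                if len(Q)>5: print("   ",lo,hi,len(Q),Q[:,2].mean().round(4),rect(Q),"pct lo/hi",np.percentile(Q,[2,98],axis=0).round(4).tolist())
    # upscaled crops
    im=d["image"]
    b=(slice(165,290),slice(235,385)) if c=="top" else (slice(210,320),slice(210,350))
    b2=(slice(255,365),slice(425,575)) if c=="top" else (slice(120,205),slice(300,400))
    A=[cv2.resize(im[x],(400,int(400*im[x].shape[0]/im[x].shape[1])),interpolation=cv2.INTER_CUBIC) for x in (b,b2)]
    H=max(a.shape[0] for a in A)
    globals()["r"+c]=np.hstack([np.pad(a,((0,H-a.shape[0]),(0,0),(0,0))) for a in A])
cv2.imwrite("pics/crops.png",cv2.resize(np.vstack([rtop,rside]),None,fx=.85,fy=.85))
E
```

```text
top bolt 0.85 647 z% [0.0023 0.0165 0.0184 0.0201 0.0223] (array([ 480.3, -287.9]), np.float32(95.49), array([ 29. , 116.8]))
    0.012 0.028 581 0.0187 (array([ 479.1, -288. ]), np.float32(94.05), array([ 24.2, 116.8])) pct lo/hi [[0.4659, -0.3435, 0.0133], [0.4925, -0.2334, 0.0234]]
top frame 0.55 12124 z% [0.0054 0.008  0.0102 0.0179 0.1206] (array([620.6,  62.5]), np.float32(90.56), array([231. , 293.8]))
    0.004 0.014 8312 0.0089 (array([618.5,  62.2]), np.float32(90.79), array([225.7, 290.3])) pct lo/hi [[0.5091, -0.0782, 0.0048], [0.7254, 0.2014, 0.0134]]
    0.014 0.025 879 0.0171 (array([612.7,  65.5]), np.float32(92.43), array([209.3, 285.9])) pct lo/hi [[0.5296, -0.0727, 0.0141], [0.7039, 0.1951, 0.0236]]
    0.033 0.045 978 0.0378 (array([609.1, 144.2]), np.float32(0.67), array([104.9, 156.2])) pct lo/hi [[0.5322, 0.0931, 0.0334], [0.6441, 0.1897, 0.0427]]
top riser 0.92 6813 z% [0.0888 0.0948 0.0969 0.1237 0.1588] (array([ 490.1, -428.4]), np.float32(93.33), array([204.8, 211.3]))
    0.09 0.105 4487 0.096 (array([ 478.3, -395.5]), np.float32(3.13), array([142., 184.])
[... 664 characters left out ...]
loat32(90.61), array([224.2, 293.1])) pct lo/hi [[0.512, -0.0747, 0.0058], [0.7233, 0.2085, 0.013]]
    0.014 0.025 1009 0.0183 (array([623.9,  68.4]), np.float32(89.97), array([214.7, 291.2])) pct lo/hi [[0.5376, -0.0629, 0.0144], [0.7255, 0.2025, 0.0244]]
    0.033 0.045 1124 0.0391 (array([631.8, 149.1]), np.float32(1.03), array([107.5, 191.7])) pct lo/hi [[0.5362, 0.0974, 0.0336], [0.7174, 0.1937, 0.0438]]
side riser 0.58 2668 z% [0.0272 0.0965 0.0985 0.1242 0.1495] (array([ 486.9, -490.7]), np.float32(93.3), array([184. , 346.3]))
    0.09 0.105 1209 0.0977 (array([ 486.6, -483.5]), np.float32(93.12), array([183.3, 328.5])) pct lo/hi [[0.393, -0.4501, 0.0911], [0.5694, -0.3205, 0.1038]]
```

View pics/crops.png

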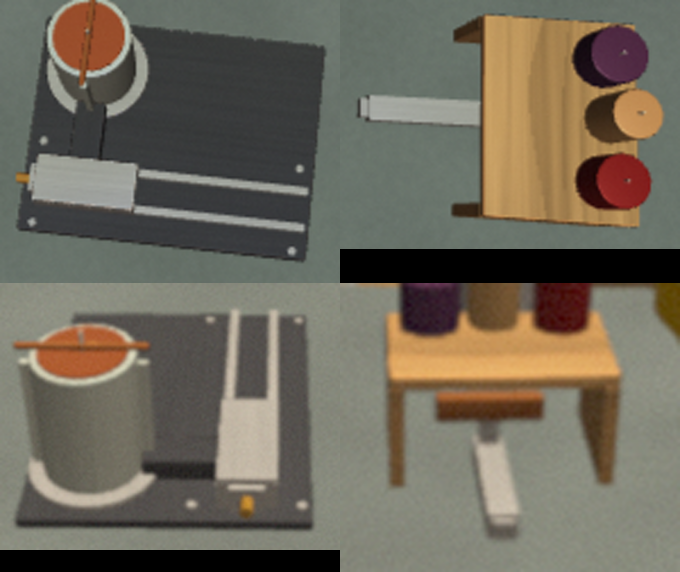

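```bash
cat >> h.py <<'E'
def q(deg): a=np.radians(deg)/2; return [np.cos(a),np.sin(a),0,0]
def locate_frame(W,near=(.557,.062,.7)):
    """track centreline lateral positions from keeper top and rails (points near nominal frame)"""
    x0,y0,th=near;t=np.radians(th);d=W-[x0,y0,0]
    fx=d[...,0]*np.cos(t)+d[...,1]*np.sin(t);fy=-d[...,0]*np.sin(t)+d[...,1]*np.cos(t);z=W[...,2]
    out={}
    k=(abs(fx)<.035)&(fy>.02)&(fy<.14)&(z>.033)&(z<.045)
    out["keeper"]=rect(W[k])
    m=(fy>-.13)&(fy<.02)&(z>.0142)&(z<.023)&(abs(fx)<.035)
    for n,s in(("railL",fx<0),("railR",fx>0)):
        p=W[m&s]; c=np.polyfit(p[:,1]-.0,p[:,0],1); out[n]=(len(p),c.round(4).tolist(),round(np.polyval(c,0.0)*1000,1),p[:,2].mean().round(4))
    return out
E
python3 - <<'E'
from h import *
for c in ["top","side"]: print(c,locate_frame(cloud(capture(c))))
ax=np.array([-np.sin(np.radians(4.1)),np.cos(np.radians(4.1)),0])
o=np.array([.481,-.3035,0]); g=o+.042*ax; Q=q(4.1)
move_gripper(.07)
move_ptp([.5,.25,.30],q(30)); 
move_ptp([g[0],g[1],.12],Q); print(current_joint_pos().round(2),current_clock())
print(servo_line([g[0],g[1],.023],rate=.1,contact_N=8),current_position())
move_gripper(0.0); print("gap",current_finger_gap(),current_force().round(1),current_clock())
d=capture("top"); cv2.imwrite("pics/grasp1.png",d["image"])
servo_line(np.array([g[0],g[1],.0235])+.115*ax,rate=.08)
print("gap",current_finger_gap(),current_force().round(1),current_position().round(4),current_clock())
for c in["top","side"]:
    d=capture(c); cv2.imwrite(f"pics/drag_{c}.png",d["image"])
E
python3 -c "
import cv2,numpy as np
a=[cv2.imread('pics/'+n) [200:400,300:580] if 'side' not in n else cv2.imread('pics/'+n)[90:290,220:500] for n in('grasp1.png','drag_top.png','drag_side.png')]
cv2.imwrite('pics/m1.png',cv2.resize(np.vstack([np.hstack(a[:2]),np.hstack([a[2],a[2]*0])]),None,fx=1.4,fy=1.4))"
```

```text
top {'keeper': (array([559.2, 143.8]), np.float32(90.65), array([ 56.3, 105.6])), 'railL': (223, [-0.0165, 0.5383], np.float64(538.3), np.float64(0.0173)), 'railR': (221, [-0.0107, 0.575], np.float64(575.0), np.float64(0.0173))}
side {'keeper': (array([558.8, 145.9]), np.float32(91.04), array([ 45.6, 105.9])), 'railL': (130, [-0.0118, 0.5414], np.float64(541.4), np.float64(0.0187)), 'railR': (132, [-0.0102, 0.5782], np.float64(578.2), np.float64(0.0184))}
[-0.63  0.42  1.76  0.    0.96 -0.7 ] 5.5667
False [ 0.47840718 -0.26184827  0.0234947 ]
gap 0.023841068580495367 [ 0.7 -0.1 -0.6] 7.4583
gap 0.023843631453962223 [-0.4  0.4 -2.6] [ 0.4699 -0.1472  0.0235] 9.1
```

View pics/m1.png

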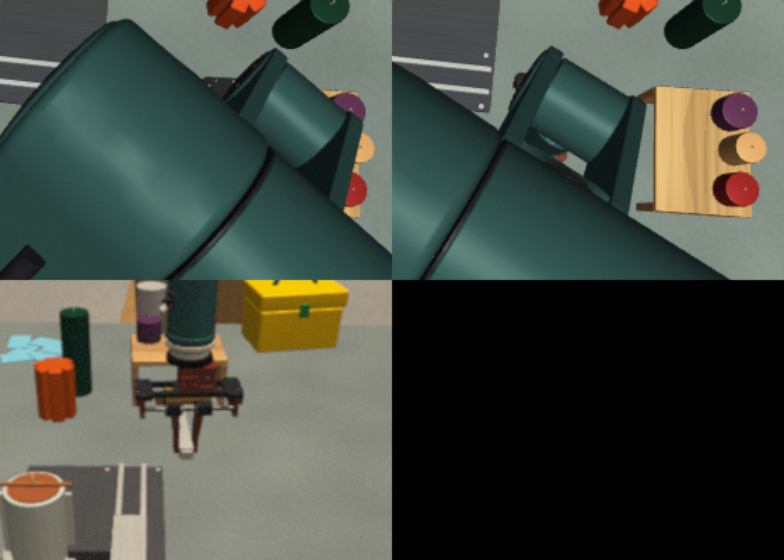

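```bash
cat >> h.py <<'E'
def bolt_line(W,x0,y0,y1,zlo=.013,zhi=.025,hw=.03):
    z=W[...,2];m=(abs(W[...,0]-x0)<hw)&(W[...,1]>y0)&(W[...,1]<y1)&(z>zlo)&(z<zhi)
    p=W[m]; c=np.polyfit(p[:,1],p[:,0],1); return len(p),c,p[:,1].max(),p[:,2].mean()
def handle(W,x0,y0,z0=.054,z1=.07):
    z=W[...,2];m=(abs(W[...,0]-x0)<.07)&(abs(W[...,1]-y0)<.05)&(z>z0)&(z<z1); return rect(W[m]),W[m][:,2].mean().round(4)
E
python3 - <<'E'
from h import *
move_gripper(.06)
p=current_position(); servo_line([p[0],p[1],.15],rate=.25)
move_ptp([.35,.45,.3],q(60)); print(current_clock())
for c in["top","side"]:
    d=capture(c);W=cloud(d);cv2.imwrite(f"pics/b_{c}.png",d["image"])
    n,cf,ym,zm=bolt_line(W,.47,-.235,-.12)
    print(c,n,cf.round(4),"x at -.147",np.polyval(cf,-.1472).round(4),"nose y",ym.round(4),zm.round(4),"handle",handle(W,.478,-.252))
    try: print(locate_frame(W))
    except Exception as e: print(e)
a=cv2.imread("pics/b_top.png")[150:350,220:560]; cv2.imwrite("pics/b_crop.png",cv2.resize(a,None,fx=2,fy=2))
E
```

```text
12.8333
top 570 [-0.0729  0.4572] x at -.147 0.4679 nose y -0.12 0.0189 handle ((array([ 475.6, -255.7]), np.float32(4.05), array([15.3, 88. ])), np.float64(0.0604))
{'keeper': (array([560. , 143.8]), np.float32(90.79), array([ 57.9, 105.1])), 'railL': (230, [-0.0126, 0.5382], np.float64(538.2), np.float64(0.0172)), 'railR': (219, [-0.0127, 0.5749], np.float64(574.9), np.float64(0.0173))}
side 241 [-0.07    0.4616] x at -.147 0.4719 nose y -0.1208 0.0205 handle ((array([ 479.1, -252.9]), np.float32(6.52), array([21.2, 88.3])), np.float64(0.0602))
{'keeper': (array([558.5, 146.9]), np.float32(90.8), array([ 45.5, 106.2])), 'railL': (128, [-0.0104, 0.5414], np.float64(541.4), np.float64(0.0186)), 'railR': (130, [-0.0103, 0.5782], np.float64(578.2), np.float64(0.0186))}
```

View pics/b_crop.png

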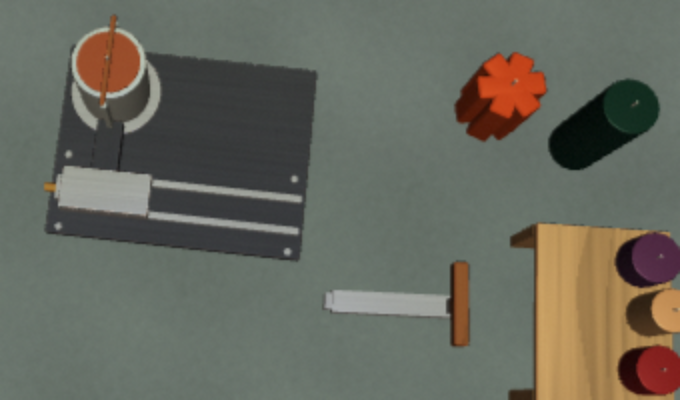

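```bash
python3 - <<'E'
from h import *
t=np.radians(4.1);ax=np.array([-np.sin(t),np.cos(t)])
g=np.array([.4728,-.1885])-.012*ax
move_gripper(.06)
move_ptp([g[0],g[1],.13],q(4.1))
print(servo_line([g[0],g[1],.030],rate=.1,contact_N=8),current_position().round(4))
move_gripper(0); print("gap",current_finger_gap(),current_clock())
servo_line([g[0],g[1],.09],rate=.12); print("lift gap",current_finger_gap(),current_force().round(2),current_torque().round(3))
th=.69
def line(y): return .5582-.012*y
y=-.0008-.012
servo_line([line(y),y,.09],q(th),rate=.15)
servo_line([line(y),y,.055],rate=.08)
d=capture("side");cv2.imwrite("pics/p_side.png",d["image"])
print(current_position().round(4),current_clock())
print(servo_line([line(y),y,.0385],rate=.03,contact_N=5),current_position().round(4),current_force().round(2),current_clock())
d=capture("side");a=np.hstack([cv2.imread("pics/p_side.png")[100:330,220:400],d["image"][100:330,220:400]]);cv2.imwrite("pics/p_crop.png",cv2.resize(a,None,fx=2.2,fy=2.2))
E
```

```text
False [ 0.4741 -0.2007  0.0304]
gap 0.024195785923609717 17.375
lift gap 0.023733859633887036 [-0.63  1.25 -3.33] [-0.072  0.019  0.014]
[ 0.5586 -0.0129  0.0551] 20.1833
True [ 0.5583 -0.0128  0.0399] [-0.22  0.28  4.77] 20.6917
```

View pics/p_crop.png

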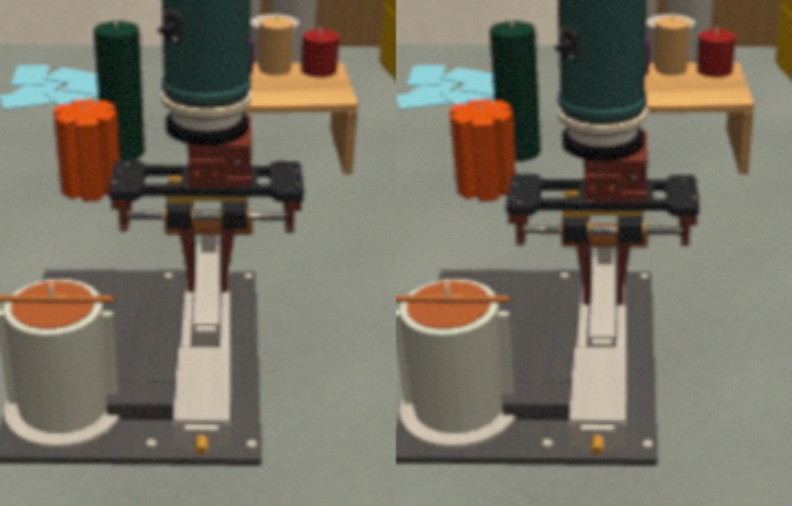

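```bash
python3 - <<'E'
from h import *
move_gripper(.05); p=current_position(); servo_line([p[0],p[1],.15],rate=.2)
move_ptp([.35,.45,.3],q(75)); print(current_clock())
ims=[]
for c in["top","side"]:
    d=capture(c);W=cloud(d);ims.append(d["image"])
    n,cf,ym,zm=bolt_line(W,.559,-.045,.06,.024,.034,.018)
    print(c,n,cf.round(4),"x at 0",np.polyval(cf,0).round(4),"nose y",ym.round(4),zm.round(4),"handle",handle(W,.558,-.066,.062,.08))
cv2.imwrite("pics/pl.png",np.hstack([cv2.resize(ims[0][165:290,235:385],None,fx=2.6,fy=2.6),cv2.resize(ims[1][195:320,210:350],None,fx=2.6,fy=2.6)]))
E
```

```text
23.9583
top 500 [-0.0145  0.5558] x at 0 0.5558 nose y 0.0599 0.0289 handle ((array([556.8, -69.1]), np.float32(0.89), array([15.9, 88.9])), np.float64(0.0703))
side 306 [-0.0102  0.5588] x at 0 0.5588 nose y 0.0599 0.0306 handle ((array([559.2, -67.5]), np.float32(179.99), array([22.2, 88.1])), np.float64(0.0695))
```

View pics/pl.png

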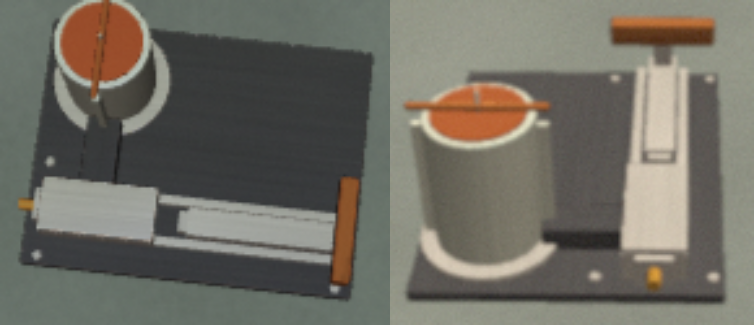

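```bash
python3 - <<'E'
from h import *
th=.69; Q=q(90+th)
L=lambda y:.5590-.0118*y
h=-.0675
move_gripper(.045)
x0=L(h)-.0008
move_ptp([x0,h,.15],Q); print(current_joint_pos().round(2))
print(servo_line([x0,h,.062],rate=.1,contact_N=8),current_position().round(4))
move_gripper(0); print("gap",current_finger_gap(),current_position().round(4),current_force().round(2),current_clock())
p=current_position(); y0=p[1]; z=p[2]
hit=False
for dy,r in((.012,.03),(.045,.02),(.066,.03),(.115,.015)):
    hit=servo_line([L(y0+dy),y0+dy,z],rate=r,contact_N=14)
    print(dy,hit,current_position().round(4),current_force().round(2),current_finger_gap(),current_clock())
    if hit: break
E
```

```text
[-0.24  0.4   1.69  0.    1.04 -1.83]
False [ 0.5595 -0.0676  0.0625]
gap 0.016177400867551192 [ 0.5593 -0.0678  0.0624] [-0.58 -2.05  2.76] 28.05
0.012 False [ 0.5597 -0.055   0.0623] [0.78 1.54 1.95] 0.015587511161174378 28.5917
0.045 False [ 0.5593 -0.0228  0.0624] [-0.36 -2.64  1.5 ] 0.015704511512693704 30.3917
0.066 False [ 0.5589 -0.0012  0.0623] [0.33 1.94 2.03] 0.015606274890176264 31.2417
0.115 True [0.5589 0.0174 0.0623] [ 0.26 -1.26  5.08] 0.015992735201047367 32.8167
```

```bash
python3 - <<'E'
from h import *
p=current_position(); f0=current_force(); print(p.round(4),f0.round(2))
for dy in (.001,.002,.003,.004,.005,.006):
    hit=servo_line([p[0],p[1]+dy,p[2]],rate=.01,contact_N=25)
    sleep(.15); f=current_force(); print(dy,hit,current_position().round(4),f.round(2),current_finger_gap())
    if hit or f[1]<-16: break
sleep(.3); print(current_force().round(2),current_clock())
E
```

```text
[0.5589 0.0174 0.0623] [ 0.26 -1.26  5.08]
0.001 False [0.5592 0.0174 0.0625] [ 0.22 -5.11  1.42] 0.015831912845853485
0.002 False [0.5593 0.0176 0.0626] [ -0.99 -10.28   2.85] 0.01572611484759271
0.003 False [0.5595 0.0177 0.0628] [ -1.32 -15.18   3.92] 0.015784487225058916
0.004 False [0.5597 0.0178 0.0629] [ -1.84 -18.77   5.05] 0.015697112658898095
[ -1.48 -18.43   4.07] 34.7667
```

```bash
python3 - <<'E'
from h import *
p=current_position(); servo_line([p[0],.0180,.0623],rate=.02); print(current_force().round(2))
move_gripper(.045); p=current_position(); print(p.round(4),current_force().round(2))
servo_line([p[0],p[1],.16],rate=.15); move_ptp([.35,.45,.3],q(75)); print(current_clock())
ims=[]
for c in["top","side"]:
    d=capture(c);W=cloud(d);ims.append(d["image"])
    n,cf,ym,zm=bolt_line(W,.559,.035,.08,.024,.034,.018)
    print(c,n,cf.round(4),zm.round(4),"handle",handle(W,.558,.018,.062,.08))
    for k in["star_candle","pillar_candle","jar"]: print(k,[(np.round(r["xy"]).tolist(),round(r["conf"],2)) for r in spot_in(c,k)][:1])
cv2.imwrite("pics/fin.png",np.hstack([cv2.resize(ims[0],(400,300)),cv2.resize(ims[1][195:320,210:350],(336,300))]))
E
```

```text
[-1.59 -7.04  3.35]
[0.5597 0.0181 0.0623] [ 0.67 -1.03 -0.53]
38.35
top 210 [-0.0172  0.5571] 0.0288 handle ((array([556.4,  18. ]), np.float32(0.97), array([16. , 89.5])), np.float64(0.0706))
star_candle [([469.0, 196.0], 0.89)]
pillar_candle [([522.0, 211.0], 0.86)]
jar [([139.0, 238.0], 0.93)]
side 156 [-0.0311  0.5607] 0.0305 handle ((array([559.5,  20.1]), np.float32(0.64), array([21.1, 88.2])), np.float64(0.0696))
star_candle [([259.0, 167.0], 0.62)]
pillar_candle [([278.0, 133.0], 0.75)]
jar [([327.0, 398.0], 0.66)]
```

View pics/fin.png

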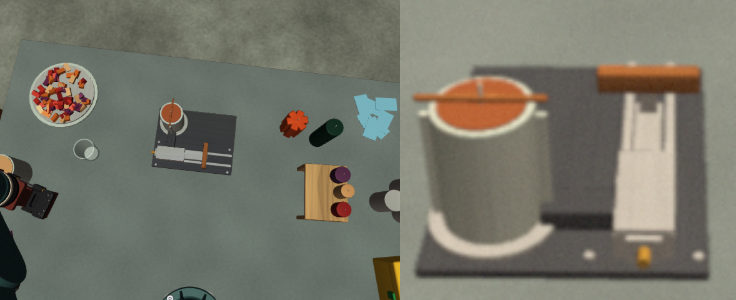

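```bash
python3 -c "
from bench import *
close_job()"
```

```text
the job is handed in; nothing more can be done
```

The bolt is in the keeper, bearing on the stop, and the job is handed in. The clock read about 38 s of the 64 s allowed.

- **Drawing out and laying:** I gripped the bolt by its bar and drew it about 115 mm out from under the riser. I let go, regripped it near its middle, laid it between the rails with the nose about 18 mm short of the keeper, and let go. The cameras showed it lying about 1 mm off the track's centreline and in line with the rails.
- **Pushing home:** I took it again by the crossbar and slid it 85 mm until it stopped, with the nose about 67 mm inside the mouth, within the stop's 55–80 mm range. The first contact stopped the move but then read only about 1 N. I pressed again and held 18–19 N, and the bolt moved no further than about 0.4 mm. I then eased off, let go and moved the arm away.

**Last checks:**
- Both cameras show the crossbar 87 mm further along than where it was laid, so the bolt did not spring back.
- The candles and the jar are where they started, to within a few pixels.
- The two cameras disagree by about 3–4 mm across the track. I corrected for this using the bolt's position in the gripper.
- The angle of the short visible part of the bar was too noisy in the last pictures (1.0° and 1.8°) to tell me anything. The crossbar read about 0.6–1.0°, which matches the track at about 0.7°.

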